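Slide the holed sample plate out of its rack and lay it on the heater stage

ROBOT

A 6-joint arm with a two-finger parallel gripper is mounted at the origin on the work surface. World frame = base frame: x ahead of the robot, y to its left, z up, the work surface at z = 0. Lengths are in mm, angles in rad, forces in N, time in s.
With the tool pointing down it reaches from about 250 to 775 mm from the base axis. Payload 8.9 kg.
Tool frame: the origin (TCP) lies at the centre of the arm's flange, where the gripper is bolted on; the fingertips stand 173 mm ahead of it and the grasp point (between the pads) lies 155 mm ahead of it; z points along the fingers, y is the line along which they close (so a half turn about z gives the same grasp; the last joint's range is limited). The gripper opens to 85 mm and grips with 20 to 120 N. Pads are 22 mm wide; open, the fingers measure 114 mm over their backs; the gripper's body (76 mm by 85 mm) begins 54 mm behind the grasp point. The pads swing forward as they close: fully open they stand 13 mm farther back than shut.
Start: joints at [1.133, 0.291, -0.153, 1.127, 0, 1.431], TCP at [154.54, 501.739, 404.705] pointing down, gripper open.
Joint ranges: [-2.52, 2.52], [-0.91, 1.74], [-1.3, 1.37], [-1.96, 2.02], [-1.52, 1.47], [-3.14, 3.14]. Speed limits (rad/s): [2.22, 2.22, 2.79, 3.14, 3.14, 3.14].

INTERFACE

Orientations are given as a 3x3 rotation matrix whose columns are the frame's x, y, z axes.
In Python, from station import readout, snapshot, camera_info, order, search_frame, outline_of, place_of gives the robot as it stands.
- The arm moves only by the tool send_rows, never from a script. Its argument "commands" is text: rows parted by semicolons, each of 4 numbers parted by spaces: the shift along the tool's x, y, z scaled (see below), then the turn about the tool's z scaled (see below). In form: tx ty tz twist; .... A call has exactly 5 rows; each row shifts and turns the commanded pose from where the row before left it, along the tool's axes as they then stand; what a row does not reach is not made up. The controller multiplies each number of a shift by 40 mm and each number of a turn by 0.15 rad. A row lasts 1/10 s, in which the tool goes at most 50 mm and 8.59 degrees, less where a joint would pass 70% of its speed; a pose out of reach is approached as far as the arm can. A call with a number of a shift or a turn outside -1 to 1 is refused whole. A call with a gripper value outside its range is refused whole. "gripper" is the closure, from 0 (fully open) to 1 (shut), set as the call begins (left out, the last holds). The fingers move at their own pace and stop on an object; "force" is the grip in N (left out, the last holds). Time passes only in rows, so rows that do not move let the fingers close, or fill a call up. It gives the time, the measured TCP pose, the force, the opening and the grip force at its end, in the units of the state.
- readout.state(): the state, without advancing time (a new reading comes with each control period).
- snapshot(name): name is "scene" or "side" or "wrist"; returns the picture (480x640x3 uint8, red, green, blue); there is no depth.
- camera_info(name): a dict with "fx", "fy", "cx", "cy" (pixels), "R" (3x3) and "t" (3): a world point X has camera coordinates R X + t; the wrist camera has in their place "mount" (4x4, takes a point from camera to tool coordinates, whose origin is the TCP and whose axes are the flange's). Camera axes: x right, y down, z forward; pixel columns grow to the right and rows downward; lengths in mm; the calibration is good to about 2 mm. A picture is of the moment at which its call begins: read the wrist's pose just before it. camera_info takes no time and is no camera call.
- order.close_job(): hands the job in; it is judged then, once.
Trained networks look in the newest picture that a camera, given by its name, has taken for a name from the list of things; names that differ only in an ending like _2 or _b are one class to them, and where a whole thing is asked for, a point or a joint stands for the part that bears it (a point fixed in the world has none). Each returns a list of dicts, best first, with "score" (0 to 1); they miss things now and then, are a little off and sometimes report something else, mostly with a low value. They report only what shows in the picture. A call takes as long as a camera call.
- search_frame(name, camera): "box" ([centre column, centre row, width, height] in pixels, round what is visible of it).
- outline_of(name, camera): "pixels" (480x640 bool, what is visible of it) and "box" ([centre column, centre row, width, height] in pixels, round what is visible of it).
- place_of(name, camera): "pixel" ([column, row] in pixels: a listed point, or the origin of a listed thing).
The state is a dict: "time_s": time; "joint_pos": joint angles; "dq": joint speeds; "joint_efforts": joint torques, N m; "position": TCP position; "orientation": TCP orientation; "ft_force": force on the tool from outside, world axes, zero at the start; "wrist_torque": the same for the moment, N m; "grip_width": finger opening in mm; "grasp_force": force on a finger pad.
Only numpy, scipy, OpenCV 4.12 (cv2) and the standard library are available. Lean on these libraries where they do the work, as an engineer would, in place of code of your own. Each camera call takes 0.05 s, during which the arm holds its last target. There are 200 camera calls.

TASK

Of the two flat metal sample plates lying in the dark rack's tracks, take the one with the round hole in its middle: slide it along its track until its end sticks out a few centimetres over the rack's open edge, grip that end by its sides and lift it away. Lay it flat on the heater's narrow raised stage, centred and lengthwise, and let go. Leave the plain plate where it lies.

Things in the scene. Friction and masses are not known exactly. Their poses are not given: they have to be found in the camera images.
- holed_centre (a point): centre of the loose aluminium plate to move: 130 mm long (x), 56 wide (y), 6 thick, about 115 g, one round 24 mm hole in its middle. It starts wholly inside one rack track, whose rails cover its long sides, and slides easily; only an end overhanging the open edge can be gripped, across the 56 mm. At least 60 mm of track behind it is empty, room for pushing; past 65 overhang it tips
- plain_centre (a point): centre (half-way up) of the other aluminium plate, same 130 x 56 x 6 mm size but without a hole, lying in the other track; leave it alone
- rack_edge (a point): middle of the fixed dark metal rack's open edge, at track floor height (60 mm above the table). -x points out over the edge into free space, +x along the tracks, z up. In mm: rack 250 long (x), 156 wide (y); two tracks 60 wide centred at y = +36 and -36; rails beside and between them 12 wide, 6 high; far end closed by a wall 6 high, 10 thick
- stage_top (a point): centre of the flat top of the heater's stage, 85 mm above the table: a fixed steel bar 140 long (x) x 34 wide (y) x 50 mm high on a grey box 160 x 110 x 35 mm high. z up. The plate laid lengthwise on it overhangs 11 mm on each long side, which leaves fingers room

How it is judged (in metres and radians):
On the way:
1. the holed plate, still lying flat in its track, sticks out at least 20 mm over the rack's open edge (x of holed_centre in the frame of rack_edge between -0.01 and 0.045 m and z of holed_centre in the frame of rack_edge below 0.007 m and angle between holed_centre's own z axis and vertical below 0.1 rad), for 0.2 s.
At the end, for the whole second after the job is handed in: the holed plate lies flat and at rest on the stage, its centre within 20 mm of the stage's centre lengthwise and 15 mm sideways, its length along the stage within 12 degrees, released; the plain plate is within 20 mm of where it started (x of holed_centre in the frame of stage_top between -0.02 and 0.02 m and y of holed_centre in the frame of stage_top between -0.015 and 0.015 m and z of holed_centre in the frame of stage_top between -0.002 and 0.007 m and angle between the x axis of holed_centre and the x axis of stage_top, either way round below 0.21 rad and angle between holed_centre's own z axis and vertical below 0.1 rad and linear speed of holed below 0.02 m/s and distance of plain_centre from where it was at the start of the episode below 0.02 m); the robot touches nothing.
It fails at once if the plain plate is moved more than 20 mm (distance of plain_centre from where it was at the start of the episode above 0.02 m).
It also fails if it takes over 51 s, if anything falls off the work surface, if the arm or the gripper's body presses on something with over 40 N, if the wrist force passes 120 N, or if a joint passes its speed limit or range.

## Working session

There is one attempt and no reset: what is moved stays moved. The work goes in short steps, Python scripts to look and compute and a tool call to move; the robot and the scene stay as the last step left them, time stands still between calls to the robot, and variables do not carry over. Pictures are saved under pics/ and viewed, at most 10 in all, crops included, and the job is handed in when it is done.

Besides the shell and the picture viewer there is one more tool, called after "Call:" as name(argument=value, ...) on one line, values as JSON. send_rows: Moves the arm, as the interface text tells. Its arguments: {"type":"object","properties":{"commands":{"type":"string"},"gripper":{"type":"number"},"force":{"type":"number"}},"required":["commands"]}

```bash
mkdir -p pics; cat > h.py <<'E'
import numpy as np, cv2
from station import *
def ray(cam,px,z):
    c=camera_info(cam); d=np.array([(px[0]-c['cx'])/c['fx'],(px[1]-c['cy'])/c['fy'],1])
    if 'R' in c: R=np.array(c['R']);t=np.array(c['t']); o=-R.T@t; v=R.T@d
    else:
        s=readout.state(); M=np.array(c['mount']); Rt=np.array(s['orientation']); p=np.array(s['position'])
        o=Rt@M[:3,3]+p; v=Rt@M[:3,:3]@d
    return o+v*(z-o[2])/v[2]
E
python3 - <<'E'
from h import *
Z=dict(holed_centre=63,plain_centre=63,rack_edge=60,stage_top=85)
for cam in ['scene','side','wrist']:
    im=snapshot(cam); cv2.imwrite(f'pics/{cam}0.png',im[:,:,::-1])
    for n,z in Z.items():
        for r in place_of(n,cam)[:2]: print(cam,n,round(r['score'],2),np.round(r['pixel']),np.round(ray(cam,r['pixel'],z)))
s=readout.state();print(s['time_s'],s['position'],np.round(s['orientation'],3).tolist(),s['ft_force'])
E
```

```text
scene holed_centre 0.64 [367. 307.] [537. 104.  63.]
scene plain_centre 0.83 [343. 341.] [605. 139.  63.]
scene rack_edge 0.66 [321. 299.] [601.  49.  60.]
scene stage_top 0.82 [298. 149.] [ 482. -271.   85.]
side holed_centre 0.87 [296. 213.] [537. 107.  63.]
side plain_centre 0.55 [324. 199.] [604. 148.  63.]
side rack_edge 0.63 [326. 235.] [588.  35.  60.]
side stage_top 0.72 [290. 374.] [ 482. -278.   85.]
0.75 [154.53018634 501.73529307 404.70042463] [[-0.956, 0.294, -0.0], [0.294, 0.956, -0.0], [0.0, -0.0, -1.0]] [-0.05223957  0.42053131 -0.94007609]
```

View pics/scene0.png

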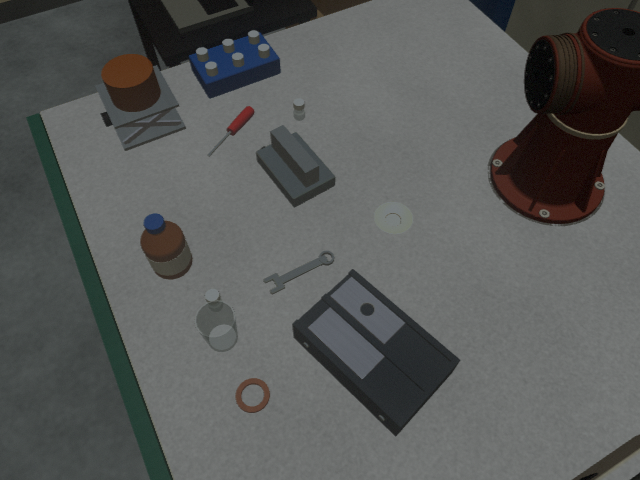

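View pics/side0.png

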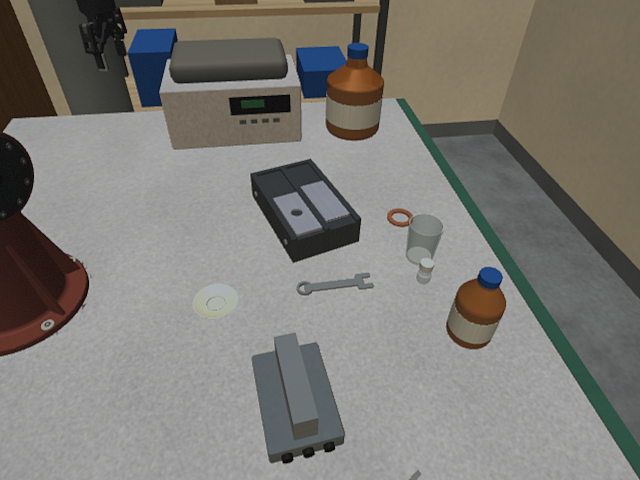

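The open edge of the rack faces the heater: it runs from (352,271) to (294,325) in the scene view. The holed plate is in the right-hand track, with its hole at (367,310). The stage bar is at about (295,155) in scene and (296,385) in side.

```bash
python3 - <<'E'
from h import *
for n in ['holed_centre','plain_centre']:
  for cam in ['scene','side']:
    snapshot(cam); r=outline_of(n,cam)
    if not r: print(n,cam,'none');continue
    m=r[0]['pixels']; ys,xs=np.nonzero(m)
    P=np.array([ray(cam,p,66)[:2] for p in zip(xs,ys)],np.float32)
    (c,sz,a)=cv2.minAreaRect(P); print(n,cam,round(r[0]['score'],2),np.round(c),np.round(sz),round(a,1))
for p in [(352,271),(294,325),(459,360),(397,433)]: print('rack scene',p,ray('scene',p,66).round())
for p in [(251,178),(310,161),(359,236),(296,258)]: print('rack side',p,ray('side',p,66).round())
c=[cv2.imread(f'pics/{n}0.png')[y:y+h,x:x+w] for n,x,y,w,h in [('scene',250,115,95,100),('side',245,325,105,140)]]
c=[cv2.resize(i,(390,int(i.shape[0]*390/i.shape[1])),interpolation=cv2.INTER_CUBIC) for i in c]
H=max(i.shape[0] for i in c); c=[cv2.copyMakeBorder(i,0,H-i.shape[0],0,0,0) for i in c]
cv2.imwrite('pics/crop.png',cv2.convertScaleAbs(np.hstack(c),alpha=1.6))
E
```

```text
holed_centre scene 0.8 [540. 107.] [ 59. 129.] 15.9
holed_centre side 0.87 [537. 104.] [ 61. 140.] 15.4
plain_centre scene 0.75 [604. 143.] [ 57. 130.] 16.7
plain_centre side 0.79 [602. 139.] [ 59. 139.] 16.1
rack scene (352, 271) [524.  29.  66.]
rack scene (294, 325) [667.  73.  66.]
rack scene (459, 360) [451. 263.  66.]
rack scene (397, 433) [607. 313.  66.]
rack side (251, 178) [449. 245.  66.]
rack side (310, 161) [594. 298.  66.]
rack side (359, 236) [652.  15.  66.]
rack side (296, 258) [521. -28.  66.]
```

View pics/crop.png

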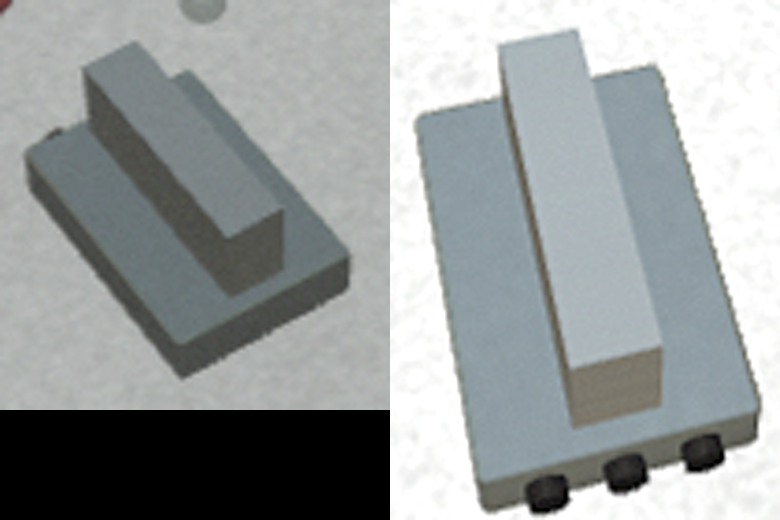

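The crop shows the bar top's corners clearly, at about (270,132), (283,125), (319,166), (306,173) in scene. I'll move to above the free track behind the plate and work out the stage pose.

Call:
send_rows(commands="-0.97 -0.41 0 0; -0.97 -0.41 0 0; -0.97 -0.41 0 0; -0.97 -0.41 0 0; -0.97 -0.41 0 0", gripper=1, force=40)

```text
time_s: 1.65
position: [316.8, 365.0, 404.9]
orientation: [[-0.956, 0.294, 0.0], [0.294, 0.956, 0.0], [-0.0, 0.0, -1.0]]
ft_force: [0.3, 1.0, -0.6]
grip_width: 12.3
grasp_force: 0.0
```

Call:
send_rows(commands="-0.97 -0.41 0 0; -0.97 -0.41 0 0; -0.97 -0.41 0 0; -0.97 -0.41 0 0; -0.97 -0.41 0 0")

```text
time_s: 2.15
position: [478.2, 229.4, 404.8]
orientation: [[-0.956, 0.294, 0.0], [0.294, 0.956, 0.0], [-0.0, 0.0, -1.0]]
ft_force: [0.4, 0.7, 0.2]
grip_width: 0.1
grasp_force: 0.0
```

Call:
send_rows(commands="-0.97 -0.41 0 0; 0 0 0 0.9; 0 0 0 0.9; 0 0 0 0.9; 0 0 0 0.9")

```text
time_s: 2.65
position: [509.4, 203.5, 404.6]
orientation: [[-0.664, 0.748, -0.0], [0.748, 0.664, -0.0], [0.0, -0.0, -1.0]]
ft_force: [0.5, 0.0, -0.1]
grip_width: -0.1
grasp_force: 0.0
```

Call:
send_rows(commands="0 0 0 0.9; 0 0 0 0.9; 0 0 0 0.9; 0 0 0 0.29; 0 0 0 0")

```text
time_s: 3.15
position: [509.3, 203.7, 404.7]
orientation: [[-0.279, 0.96, -0.0], [0.96, 0.279, -0.0], [0.0, -0.0, -1.0]]
ft_force: [-0.5, -0.9, 1.0]
grip_width: 0.0
grasp_force: 0.0
```

```bash
python3 - <<'E'
from h import *
for cam,L in [('scene',[(270.2,131.6),(283.4,125),(318.7,166.2),(306.3,172.7)]),('side',[(274.3,337.1),(295.6,333.1),(318.2,417.9),(293.5,424.1)])]:
    P=np.array([ray(cam,p,85)[:2] for p in L]); d=(P[2]+P[3]-P[0]-P[1])/2
    print(cam,P.mean(0).round(1),np.linalg.norm(d).round(1),np.degrees(np.arctan2(d[1],d[0])).round(1))
s=readout.state();print(s['time_s'],np.round(s['position'],1),np.round(s['orientation'],3).tolist(),s['ft_force'],s['grip_width'])
im=snapshot('wrist');cv2.imwrite('pics/w1.png',im[:,:,::-1])
for n,z in dict(holed_centre=66,rack_edge=60,plain_centre=66).items():
    for r in place_of(n,'wrist')[:1]: print(n,r['score'],r['pixel'],ray('wrist',r['pixel'],z))
r=outline_of('holed_centre','wrist')
if r:
    ys,xs=np.nonzero(r[0]['pixels']);print(cv2.minAreaRect(np.array([ray('wrist',p,66)[:2] for p in zip(xs,ys)],np.float32)))
E
```

```text
scene [ 488.4 -275.8] 138.9 95.9
side [ 488.4 -279.7] 139.0 -84.5
3.15 [509.3 203.7 404.7] [[-0.279, 0.96, -0.0], [0.96, 0.279, -0.0], [0.0, -0.0, -1.0]] [-0.45351324 -0.87989821  1.02168322] 0.014626999194982615
plain_centre 0.95 [387.3, 303.5] [598.62691496 145.37345637  66.        ]Traceback (most recent call last):
  File "<stdin>", line 11, in <module>
  File "h.py", line 7, in ray
    s=readout.state(); M=np.array(c['mount']); Rt=np.array(s['orientation']); p=np.array(s['position'])
ValueError: time passes only in moves, steps and waits
```

View pics/w1.png

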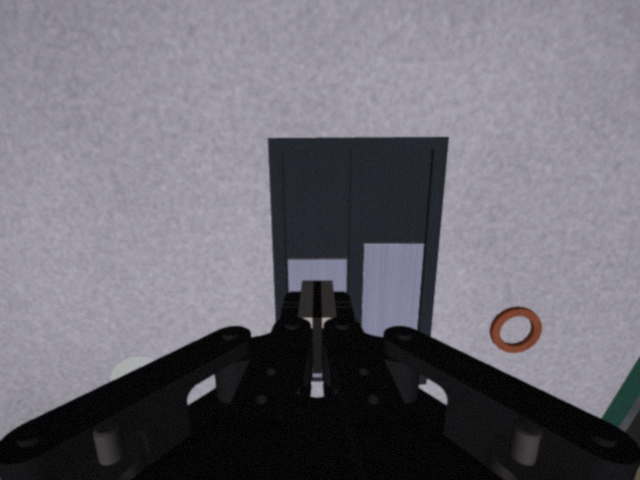

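The wrist view shows the holed plate's rear edge at row 258, columns 288–347. The rack's far corners are at (268,139) and (447,138). The rack sits straight in the image, so the tool yaw matches it.

```bash
python3 - <<'E'
from h import *
s=readout.state();p=np.array(s['position']);R=np.array(s['orientation']);M=np.array(camera_info('wrist')['mount']);c=camera_info('wrist')
for n,px,z in [('rearL',(288,258),66),('rearR',(347,258),66),('farL',(268,139),66),('farR',(447,138),66),('plainRear',(393,243),66)]:
    d=np.array([(px[0]-c['cx'])/c['fx'],(px[1]-c['cy'])/c['fy'],1]);o=R@M[:3,3]+p;v=R@M[:3,:3]@d
    X=o+v*(z-o[2])/v[2]; print(n,X.round(1),'tool',(R.T@(X-p)).round(1))
E
```

```text
rearL [492.7 163.3  66. ] tool [-34.1 -27.3 338.7]
rearR [546.3 179.   66. ] tool [-34.1  28.6 338.7]
farL [447.9 262.7  66. ] tool [ 73.9 -42.4 338.7]
farR [595.9 307.1  66. ] tool [ 75.  112.2 338.7]
plainRear [583.1 205.2  66. ] tool [-19.3  71.2 338.7]
```

Call:
send_rows(commands="0 0 1 0; 0 0 1 0; 0 0 1 0; 0 0 0.8 0; 0 0 0 0")

```text
time_s: 3.9
position: [507.4, 203.2, 249.0]
orientation: [[-0.28, 0.96, -0.007], [0.96, 0.28, -0.002], [0.0, -0.007, -1.0]]
ft_force: [-0.6, 0.8, 0.6]
grip_width: -0.1
grasp_force: 0.0
```

Call:
send_rows(commands="0 0 0.25 0; 0 0 0.12 0; 0 0 0 0; 0 0 0.05 0; 0 0 0 0")

```text
time_s: 4.4
position: [509.6, 203.7, 236.5]
orientation: [[-0.28, 0.96, 0.001], [0.96, 0.28, 0.0], [-0.0, 0.001, -1.0]]
ft_force: [0.5, 0.1, 0.3]
grip_width: -0.1
grasp_force: 0.0
```

Call:
send_rows(commands="0 0 0.03 0; -0.2 0 0 0; -0.2 0 0 0; -0.15 0 0 0; -0.15 0 0 0")

```text
time_s: 4.9
position: [517.4, 176.0, 234.7]
orientation: [[-0.279, 0.96, 0.0], [0.96, 0.279, 0.0], [0.0, 0.0, -1.0]]
ft_force: [-0.3, 0.9, 0.5]
grip_width: 0.1
grasp_force: 0.4
```

Call:
send_rows(commands="-0.15 0 0 0; -0.15 0 0 0; -0.15 0 0 0; -0.15 0 0 0; -0.15 0 0 0")

```text
time_s: 5.4
position: [525.7, 147.6, 234.7]
orientation: [[-0.28, 0.96, 0.0], [0.96, 0.28, 0.0], [0.0, 0.0, -1.0]]
ft_force: [1.2, 1.7, 0.5]
grip_width: 0.0
grasp_force: 0.4
```

```bash
python3 - <<'E'
from h import *
im=[snapshot(n)[:,:,::-1] for n in ('scene','side')]
a=im[0][240:440,270:470];b=im[1][140:280,230:370]
cv2.imwrite('pics/p1.png',cv2.convertScaleAbs(np.hstack([cv2.resize(a,(400,400)),cv2.resize(b,(400,400))]),alpha=1.6))
E
```

```text
(no output)
```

View pics/p1.png

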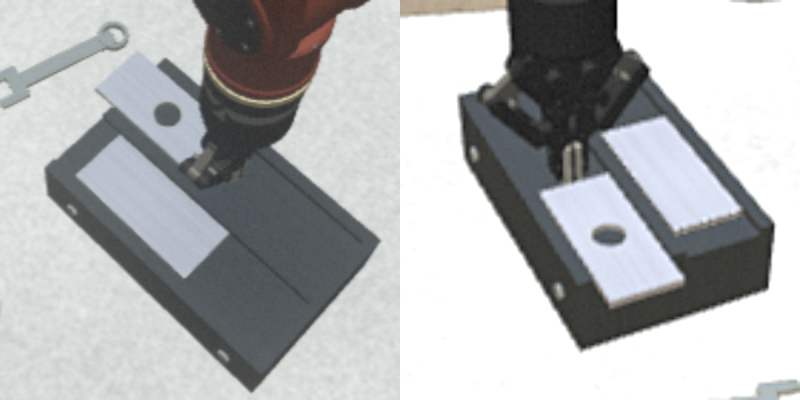

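The push works: the plate's end already overhangs, and the hole is at scene crop (168,115). I'll push a further ~21 mm, in line.

Call:
send_rows(commands="-0.15 0 0 0; -0.15 0 0 0; -0.15 0 0 0; -0.08 0 0 0; 0 0 0 0")

```text
time_s: 6.0
position: [531.7, 127.1, 234.7]
orientation: [[-0.279, 0.96, 0.0], [0.96, 0.279, -0.0], [-0.0, 0.0, -1.0]]
ft_force: [-0.3, 0.4, -0.7]
grip_width: 0.0
grasp_force: 0.0
```

Call:
send_rows(commands="0.2 0 0 0; 0.1 0 -0.8 0; 0 0 -1 0; 0 0 -1 0; 0 0 0 0", gripper=0)

```text
time_s: 6.5
position: [529.5, 140.2, 351.9]
orientation: [[-0.28, 0.96, 0.008], [0.96, 0.28, 0.001], [-0.001, 0.008, -1.0]]
ft_force: [0.1, 0.8, 0.3]
grip_width: 72.2
grasp_force: 0.0
```

```bash
python3 - <<'E'
from h import *
u=np.array([-.28,.96]);v=np.array([.96,.28])
for cam in ('scene','side'):
    snapshot(cam); r=outline_of('holed_centre',cam); q=place_of('holed_centre',cam)
    ys,xs=np.nonzero(r[0]['pixels']); P=np.array([ray(cam,p,65)[:2] for p in zip(xs,ys)],np.float32)
    c,sz,a=cv2.minAreaRect(P); e=np.percentile(P@u,[0.5,99.5]); print(cam,r[0]['score'],np.round(c),np.round(sz),round(a,1),'u',e.round(),'v',np.percentile(P@v,[.5,99.5]).round(), q and ray(cam,q[0]['pixel'],63).round())
p0=np.array([509.3,203.7]);print('edge u',p0@u-175.5,'track v',p0@v)
s=readout.state();print(s['time_s'],s['position'],s['grip_width'],np.array(s['position'])[:2]@u)
E
```

```text
scene 0.77 [555.  55.] [ 60. 131.] 17.3 u [-167.  -38.] v [520. 577.] [549.  56.  63.]
side 0.8 [552.  53.] [ 58. 135.] 16.2 u [-170.  -38.] v [516. 573.] [556.  51.  63.]
edge u -122.55200000000002 track v 545.964
6.8 [527.57551471 139.2981984  345.36995604] 85.54268807904579 -13.994873656483389
```

The two views agree with the push geometry: about 45 mm of overhang, centre at rack x ≈ 20. Next I grip the overhanging end.

Call:
send_rows(commands="-0.8 0 0 0; -0.8 0 0 0; -0.8 0 0 0; -0.85 0 0 0; 0 0 0.5 0")

```text
time_s: 7.3
position: [566.2, 11.0, 327.4]
orientation: [[-0.276, 0.961, 0.003], [0.961, 0.276, -0.001], [-0.002, 0.003, -1.0]]
ft_force: [0.7, -0.0, -0.2]
grip_width: 85.4
grasp_force: 0.0
```

Call:
send_rows(commands="0 0 0.6 0; 0 0 0.6 0; 0 0 0.6 0; 0 0 0.6 0; 0 0 0.35 0")

```text
time_s: 7.8
position: [563.2, 14.5, 213.8]
orientation: [[-0.28, 0.96, -0.004], [0.96, 0.28, 0.0], [0.002, -0.004, -1.0]]
ft_force: [-0.1, -0.4, 0.2]
grip_width: 85.4
grasp_force: 0.0
```

```bash
python3 - <<'E'
from h import *
im=[snapshot(n)[:,:,::-1] for n in ('scene','side')]
a=im[0][220:380,270:430];b=im[1][150:310,220:380]
cv2.imwrite('pics/p2.png',cv2.convertScaleAbs(np.hstack([cv2.resize(a,(400,400)),cv2.resize(b,(400,400))]),alpha=1.6))
s=readout.state();print(s['time_s'],s['position'],s['ft_force'])
E
```

```text
7.9 [562.95020831  14.52084596 213.83034887] [ 0.32692561 -0.24288069  0.23855649]
```

View pics/p2.png

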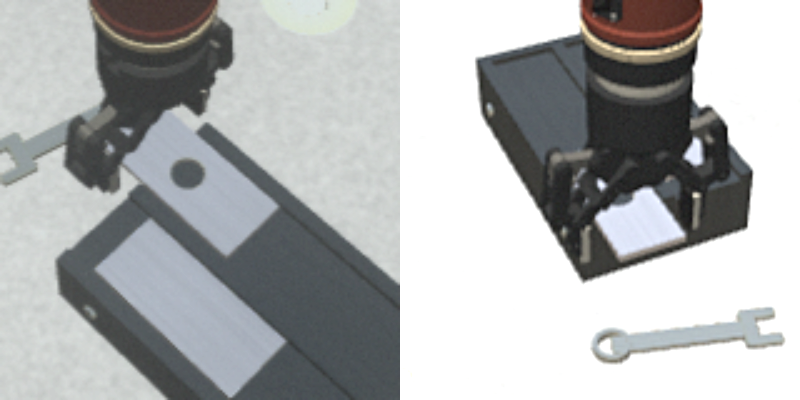

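The fingers straddle the overhanging end in free air. Closing now.

Call:
send_rows(commands="0 0.03 0 0; 0 0 0 0; 0 0 0 0; 0 0 0 0; 0 0 0 0", gripper=1, force=80)

```text
time_s: 8.4
position: [566.1, 14.7, 217.8]
orientation: [[-0.28, 0.96, 0.002], [0.96, 0.28, -0.0], [-0.001, 0.002, -1.0]]
ft_force: [-0.7, 0.2, 5.8]
grip_width: 53.7
grasp_force: 82.9
```

Call:
send_rows(commands="0 0 0 0; 0 0 -0.1 0; 0 0 -0.2 0; 0 0 -0.4 0; 0 0 -0.6 0")

```text
time_s: 8.9
position: [565.1, 14.7, 268.8]
orientation: [[-0.28, 0.96, -0.002], [0.96, 0.28, 0.0], [0.001, -0.002, -1.0]]
ft_force: [0.2, -0.3, -1.2]
grip_width: 53.6
grasp_force: 84.0
```

Call:
send_rows(commands="0 0 -0.6 0; 0 0 -0.6 0; 0 0 -0.2 0; 0 0 0 0; 0 0 0 0")

```text
time_s: 9.4
position: [565.3, 14.7, 323.9]
orientation: [[-0.28, 0.96, -0.001], [0.96, 0.28, 0.0], [0.0, -0.001, -1.0]]
ft_force: [-0.1, 0.3, -1.2]
grip_width: 53.6
grasp_force: 84.1
```

Call:
send_rows(commands="-0.2 0 0 0; -0.4 0 0 0.4; -0.4 0 0 0.43; -0.4 0 0 0.4; -0.4 0 0 0")

```text
time_s: 9.9
position: [580.0, -56.8, 323.6]
orientation: [[-0.098, 0.995, -0.002], [0.995, 0.098, 0.0], [0.0, -0.002, -1.0]]
ft_force: [-0.1, 0.3, -0.4]
grip_width: 54.0
grasp_force: 84.1
```

Call:
send_rows(commands="-0.7 -0.3 0 0; -0.7 -0.3 0 0; -0.7 -0.3 0 0; -0.7 -0.3 0 0; -0.7 -0.3 0 0")

```text
time_s: 10.4
position: [533.4, -202.6, 324.0]
orientation: [[-0.101, 0.995, -0.001], [0.995, 0.101, 0.0], [0.001, -0.001, -1.0]]
ft_force: [0.6, -0.6, -2.0]
grip_width: 53.8
grasp_force: 84.1
```

Call:
send_rows(commands="-0.7 -0.3 0 0; -0.7 -0.3 0 0; -0.6 -0.3 0 0; -0.4 -0.1 0 0; 0 0 0 0")

```text
time_s: 10.9
position: [503.4, -302.5, 324.2]
orientation: [[-0.097, 0.995, -0.0], [0.995, 0.097, -0.0], [-0.0, -0.0, -1.0]]
ft_force: [-0.5, 0.8, -1.6]
grip_width: 54.1
grasp_force: 84.1
```

```bash
python3 - <<'E'
from h import *
s=readout.state();p=np.array(s['position']);R=np.array(s['orientation'])
a=np.radians(95.7);u=np.array([np.cos(a),np.sin(a)])
t=np.array([488.4,-277.7])-41.3*u
d=np.append(t-p[:2],0); print(s['time_s'],p.round(1),R[:,0].round(3),'tool shift',(R.T@d).round(1),'yaw',np.degrees(np.arctan2(R[1,0],R[0,0])))
im=[snapshot(n)[:,:,::-1] for n in ('scene','side')]
a=im[0][60:260,220:420];b=im[1][240:480,200:440]
cv2.imwrite('pics/p3.png',cv2.convertScaleAbs(np.hstack([cv2.resize(a,(400,400)),cv2.resize(b,(400,400))]),alpha=1.6))
for cam in ('scene','side'):
    q=place_of('holed_centre',cam)
    if q: print(cam,q[0]['score'],ray(cam,q[0]['pixel'],p[2]-152).round(1))
E
```

```text
10.9 [ 503.4 -302.5  324.2] [-0.097  0.995 -0.   ] tool shift [-15.2 -12.4   0. ] yaw 95.58670601602242
scene 0.7 [ 498.9 -257.9  172.2]
side 0.68 [ 498.4 -260.6  172.2]
```

View pics/p3.png

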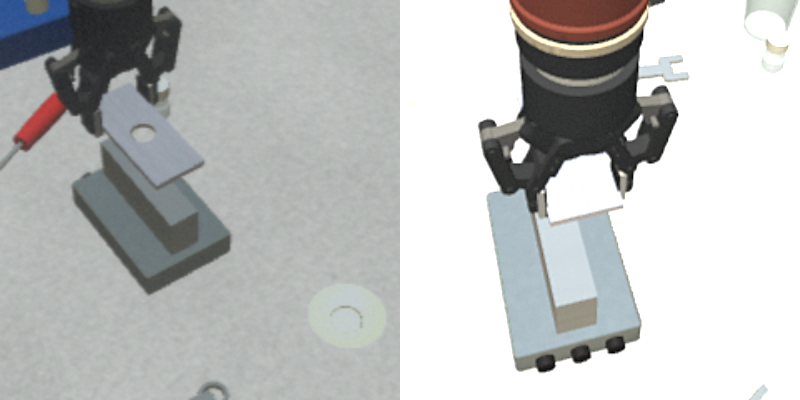

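The plate is held level and the networks put its centre at (499,-259), as predicted. I'll shift by (-16,-12) and lower it.

Call:
send_rows(commands="-0.2 -0.15 0 0; -0.2 -0.15 0.4 0; 0 0 0.5 0; 0 0 0.5 0; 0 0 0.4 0")

```text
time_s: 11.6
position: [493.2, -317.3, 251.8]
orientation: [[-0.1, 0.995, -0.001], [0.995, 0.1, 0.0], [0.0, -0.0, -1.0]]
ft_force: [-0.0, -0.4, -1.9]
grip_width: 53.6
grasp_force: 84.1
```

Call:
send_rows(commands="0 0 0.1 0; 0 0 0.05 0; 0 0 0.05 0; 0 0 0 0; 0 0 0 0")

```text
time_s: 12.1
position: [493.7, -317.6, 245.4]
orientation: [[-0.099, 0.995, 0.001], [0.995, 0.099, -0.001], [-0.001, 0.001, -1.0]]
ft_force: [-0.0, 0.1, -0.5]
grip_width: 54.1
grasp_force: 84.1
```

Call:
send_rows(commands="0 0 0.04 0; 0 0 0.0 0; 0 0 0.0 0; 0 0 0 0; 0 0 0 0")

```text
time_s: 12.6
position: [493.5, -317.6, 243.2]
orientation: [[-0.099, 0.995, 0.0], [0.995, 0.099, -0.0], [-0.0, 0.0, -1.0]]
ft_force: [-1.1, -0.0, 0.4]
grip_width: 54.0
grasp_force: 84.3
```

Call:
send_rows(commands="0 0 0.04 0; 0 0 0.0 0; 0 0 0.0 0; 0 0 0 0; 0 0 0 0")

```text
time_s: 13.1
position: [493.5, -317.5, 243.1]
orientation: [[-0.099, 0.995, 0.001], [0.995, 0.099, -0.001], [-0.001, 0.001, -1.0]]
ft_force: [-5.2, 3.4, 16.6]
grip_width: 53.7
grasp_force: 85.8
```

Contact. I'll release and rise.

Call:
send_rows(commands="0 0 -0.02 0; 0 0 0 0; 0 0 0 0; 0 0 0 0; 0 0 0 0", gripper=0)

```text
time_s: 13.6
position: [493.4, -317.5, 242.1]
orientation: [[-0.099, 0.995, -0.0], [0.995, 0.099, 0.0], [0.0, -0.0, -1.0]]
ft_force: [0.0, 0.1, 0.9]
grip_width: 85.3
grasp_force: 0.0
```

Call:
send_rows(commands="0 0 0 0; 0 0 -0.2 0; 0 0 -0.6 0; 0 0 -1 0; 0 0 -1 0")

```text
time_s: 14.1
position: [493.2, -317.2, 355.8]
orientation: [[-0.099, 0.995, -0.001], [0.995, 0.099, 0.001], [0.001, -0.001, -1.0]]
ft_force: [0.9, -0.3, -0.1]
grip_width: 85.3
grasp_force: 0.0
```

Call:
send_rows(commands="-0.5 0 -0.5 0; -1 0 0 0; -1 0 0 0; -0.5 0 0 0; 0 0 0 0")

```text
time_s: 14.6
position: [504.9, -439.4, 374.2]
orientation: [[-0.097, 0.995, 0.0], [0.995, 0.097, -0.001], [-0.001, 0.0, -1.0]]
ft_force: [-0.4, 0.9, -0.6]
grip_width: 85.5
grasp_force: 0.0
```

```bash
python3 - <<'E'
from h import *
s=readout.state();print(s['time_s'],s['position'],s['ft_force'],s['grip_width'])
a=np.radians(95.7);u=np.array([np.cos(a),np.sin(a)]);v=np.array([u[1],-u[0]]);im={}
for cam in ('scene','side'):
    im[cam]=snapshot(cam)[:,:,::-1]; r=outline_of('holed_centre',cam);q=place_of('holed_centre',cam)
    ys,xs=np.nonzero(r[0]['pixels']);c,sz,an=cv2.minAreaRect(np.array([ray(cam,p,91)[:2] for p in zip(xs,ys)],np.float32))
    d=np.array(c)-[488.4,-277.7]; print(cam,np.round(c),np.round(sz),round(an,1),'lengthwise',(d@u).round(1),'side',(d@v).round(1), q and ray(cam,q[0]['pixel'],88).round(1))
A=im['scene'][60:260,220:420];b=im['side'][280:480,200:400]
cv2.imwrite('pics/p4.png',cv2.convertScaleAbs(np.hstack([cv2.resize(A,(400,400)),cv2.resize(b,(400,400))]),alpha=1.6))
E
```

```text
14.6 [ 504.94748375 -439.40030748  374.23352879] [-0.35631256  0.93953843 -0.55463322] 85.54861622722271
scene [ 490. -273.] [ 60. 134.] 6.8 lengthwise 4.2 side 2.3 []
side [ 467. -264.] [18. 99.] 6.3 lengthwise 15.7 side -20.1 [ 488.1 -275.    88. ]
```

View pics/p4.png

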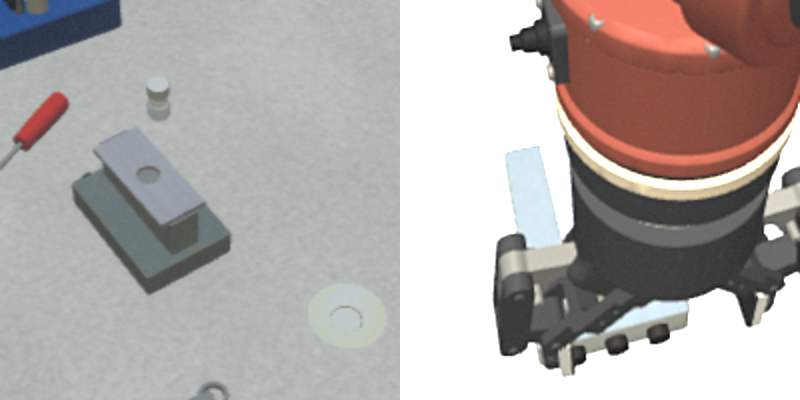

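In the scene view the plate lies flat on the stage, hole at crop (148,175). It is about 4 mm off lengthwise and 2 mm sideways, with the yaw matching. The side view is blocked by the arm. Handing in.

```bash
python3 -c "
from station import order
print(order.close_job())"
```

```text
the job is handed in; nothing more can be done
None
```

The holed plate lies flat on the heater stage, released and about 4 mm off centre lengthwise and 2 mm sideways by the scene camera; the plain plate was never touched, and the job was handed in at about 15 s (no verdict was returned).

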